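Open the service cover of a set-top box and hold its pairing button down

ROBOT

A 6-joint arm with a two-finger parallel gripper is mounted at the origin on the work surface. World frame = base frame: x ahead of the robot, y to its left, z up, the work surface at z = 0. Lengths are in m, angles in rad, forces in N, time in s.
With the tool pointing down it reaches from about 0.35 to 0.775 m from the base axis. Payload 5.5 kg.
Tool frame: the origin (TCP) lies on the mounting face of the last link; the fingertips stand 173 mm ahead of it and the grasp point (between the pads) lies 155 mm ahead of it; z points along the fingers, y is the direction in which the jaws open and shut (so a half turn about z gives the same grasp; the last joint's range is limited). The gripper opens to 85 mm and grips with 20 to 120 N. Pads are 22 mm wide; open, the fingers measure 114 mm over their backs; the gripper's body (76 mm by 85 mm) begins 54 mm behind the grasp point. The pads swing forward as they close: fully open they stand 13 mm farther back than shut.
Start: joints at [-1.258, 0.313, 0.046, 1.304, 0, 1.431], TCP at [0.252, -0.517, 0.405] pointing down, gripper open.
Joint ranges: [-2.76, 2.76], [-0.86, 1.69], [-1.03, 1.26], [-2.2, 2.34], [-1.47, 1.5], [-3.14, 3.14]. Speed limits (rad/s): [2.57, 2.57, 3.14, 3.14, 3.14, 3.14].

INTERFACE

Orientations are given as a unit quaternion [w, x, y, z].
In Python, from workcell import get_state, eyes, env gives the robot as it stands. The module is installed in compiled form; this text tells all that it offers.
- The arm moves only by the tool carry_out, never from a script. Its argument "motion" is a list of rows, each an object of numbers: "jaw": the opening, from -1 (shut) to 1 (fully open); "tx", "ty", "tz": the shift along the tool's x, y, z in cm; "wx", "wy", "wz": the turn, a rotation vector about the tool's x, y, z in degrees. In form: [{"jaw": .., "tx": .., "ty": .., "tz": .., "wx": .., "wy": .., "wz": ..}, ...]. A call has 1 to 20 rows; each row shifts and turns the commanded pose from where the row before left it, along the tool's axes as they then stand; what a row does not reach is not made up. A row lasts 1/8 s, in which the tool goes at most 62.5 mm and 10.7 degrees, less where a joint would pass 70% of its speed; a pose out of reach is approached as far as the arm can. A call with a gripper value outside its range is refused whole. The fingers move at their own pace and stop on an object; "force" is the grip in N (left out, the last holds). Time passes only in rows, so rows that do not move let the fingers close. It gives the time, the measured TCP pose, the force and the opening at its end, in the units of the state.
- get_state(): the state, without advancing time (a new reading comes with each control period).
- eyes.read_camera(name): name is "side" or "top"; returns the picture (384x512x3 uint8, blue, green, red); there is no depth.
- eyes.calibration(name): a dict with "K" (3x3 intrinsics, pixels), "camera_from_world" (4x4, takes a point from world to camera coordinates). Camera axes: x right, y up, looking along -z (the intrinsics and any distortion apply to the point x, -y, -z); pixel columns grow to the right and rows downward; lengths in m; the calibration is good to about 2 mm. A picture is of the moment at which its call begins. calibration takes no time and is no camera call.
- env.hand_in(): hands the job in, once; it reports no verdict.
The state is a dict: "clock": time; "joint_pos": joint angles; "qvel": joint speeds; "tau": joint torques, N m; "tcp_pos": TCP position; "orientation": TCP orientation; "wrist_force": force on the tool from outside, world axes, zero at the start; "ft_torque": the same for the moment, N m; "finger_gap": finger opening in m.
Only numpy, scipy, OpenCV 4.12 (cv2) and the standard library are available. Lean on these libraries where they do the work, as an engineer would, in place of code of your own. Each camera call takes 0.05 s, during which the arm holds its last target.

TASK

The silver remote has to be paired again with the black set-top box: take the blue opening tool out of the pen rack of the white organiser, use its thin blade to lever up the grey service cover on top of the box and swing the cover up until it stands open, then press the orange pairing button underneath fully down with the tip of the tool, firmly but without forcing it, and keep it down: you finish while still holding the tool with the button pressed. Touch the cover and the button only with the tool, and leave the remote, the game case, the little wooden box and the pen where they are.

Things in the scene. Friction and masses are not known exactly. Their poses are not given: they have to be found in the camera images.
- settop_box: Black set-top box standing fixed on the table, 160 (x) x 220 (y) x 48 mm high. Origin: centre of its underside; -x is its front facing the robot, z up. In its top a well with floor 26 mm above the table, x from -55 to +5, y from 14 to 76 mm, closed by the grey cover. Other top parts are flat and solid.
- service_cover (a joint): The grey service cover: flat plate 60 x 60 x 3 mm, 20 g, flush with the box top when shut, hinged along its back edge (axis along the box's y through cover_hinge). 0 = shut; grows as the free front edge swings up and back; 1.57 = upright, 1.9 = its stop. No catch; a stiff hinge (about 0.3 N at the free edge) keeps it where it is left.
- cover_edge (a point): Middle of the cover's free edge, at half its thickness; moves with the cover (60 mm from the hinge axis).
- cover_hinge (a point): Middle of the cover's hinge axis, 46.5 mm above the table, fixed on the box at x = 5, y = 45 mm; its axes are those of the box.
- pry_recess (a point): Centre of the mouth of the pry recess, level with the top of the box (48 mm above the table); its axes are those of the box. The recess is an opening in front of the middle of the cover's free edge, 15 mm long (box x from -70 to -55 mm), 26 mm wide in y, as deep as the well (22 mm) and open to it, so a blade put in can slide back under the free edge.
- pair_button (a joint): The orange pairing button in the well: upright round cap 18 mm across, 30 mm in front of the hinge axis, in the middle of the cover's width; spring-loaded. Value = how far it is pressed in metres: 0 = up, 0.005 = fully down on a firm stop. The spring pushes back with 2 N at first, 5 N fully down, and lifts it when let go.
- button_top (a point): Centre of the top of the button's cap: 37 mm above the table when up (11 mm below the top of the box), 32 mm when fully down; moves with the button.
- organiser: White organiser fixed on the table, 150 (x) x 220 (y) x 125 mm high: three trays stepped like stairs, lowest in front (-x), the third a pen rack with two square slots (16 mm wide, floor 82, mouth 125 mm above the table) at x = 50, y = -15 and 50 mm. A lamp rises to 190 mm at its right end (y -110 to -70 mm). Its side switch is not used. Origin: centre of its underside.
- opening_tool: Opening tool, 160 mm long, 40 g: square blue handle 12 x 12 mm from 30 to 160 mm above the tip, below it a flat steel blade 12 mm wide (tool's y), 2 mm thick (tool's x). Origin: middle of the blade's end (the tip); z from tip to handle. It stands blade down in one slot of the pen rack, upright within about 10 degrees, its upper 117 mm free.
- tool_tip (a point): The middle of the end of the blade (the tool's origin).
- pen: Green pen, round, 11 mm thick and 110 mm long, standing in the other slot of the pen rack (leave it). Origin: its lower end.
- remote: Silver remote, 165 (x) x 44 x 18 mm, lying on the table between the box and the organiser (leave it). Origin: centre of its underside.
- game_case: Clear game case, 135 (x) x 190 (y) x 15 mm, lying on the table in front of the set-top box (leave it). Origin: centre of its underside.
- wooden_box: Little wooden box 37 x 51 x 31 mm in the lowest tray of the organiser (leave it). Origin: centre of its underside.
Mind the look-alikes: they are no part of the job. Of the things like the opening_tool, leave any that is red or yellow; of the rest the smaller one is meant.

How it is judged:
On the way, in this order (a step that is already met when the one before it is completed fails the run):
1. the opening tool is drawn out of its slot, in the gripper (z of tool_tip in the frame of organiser above 0.13 m and contact force between the fingers and opening_tool above 1 N), for 0.2 s.
2. the blade lifts the service cover (value of joint service_cover above 0.25 rad and contact force between opening_tool and service_cover above 0.05 N and distance between tool_tip and cover_edge below 0.05 m), for 0.05 s.
3. the service cover stands open (value of joint service_cover above 1.25 rad), for 0.2 s.
At the end, for the whole second after the job is handed in: The cover stands open (more than 1.2 rad), the gripper holds the opening tool clear of the organiser, and the tool's tip keeps the pairing button at least 4 of its 5 mm down through the last second; remote, game case, wooden box and pen are within 20 mm of where they were (value of joint service_cover above 1.2 rad and value of joint pair_button above 0.004 m and contact force between opening_tool and pair_button above 1.5 N and distance between tool_tip and button_top below 0.015 m and contact force between the fingers and opening_tool above 1 N and contact force between opening_tool and organiser below 0.1 N and distance of each of remote, game_case, wooden_box, pen from where it was at the start of the episode below 0.02 m); the arm keeps its last pose, push and grip.
It fails at once if the gripper or arm touches the cover or the button (contact force between any of the arm, the fingers and service_cover above 0.5 N or contact force between any of the arm, the fingers and pair_button above 0.5 N).
It fails at once if the button is forced with more than 25 N (contact force between opening_tool and pair_button above 25 N).
It fails at once if the remote, game case, wooden box or pen is pushed away (distance of any of remote, game_case, wooden_box, pen from where it was at the start of the episode above 0.02 m).
It also fails if it takes over 56 s, if anything falls off the work surface, if the arm or the gripper's body presses on something with over 40 N, if the wrist force passes 120 N, or if a joint passes its speed limit or range.

## Working session

There is one attempt and no reset: what is moved stays moved. The work goes in short steps, Python scripts to look and compute and a tool call to move; the robot and the scene stay as the last step left them, time stands still between calls to the robot, and variables do not carry over. Pictures are saved under pics/ and viewed, and the job is handed in when it is done.

Besides the shell and the picture viewer there is one more tool, called after "Emit:" as name(argument=value, ...) on one line, values as JSON. carry_out: Moves the arm, as the interface text tells. Its arguments: {"type":"object","properties":{"motion":{"type":"array"},"force":{"type":"number"}},"required":["motion"]}

```bash
mkdir -p pics
python3 - <<'E'
from workcell import get_state, eyes, env
import cv2
print(get_state())
for n in ("side","top"):
    im=eyes.read_camera(n); cv2.imwrite(f"pics/{n}0.png",im); c=eyes.calibration(n); print(n,c)
E
```

```text
{'clock': 0.0, 'joint_pos': array([-1.25761904e+00,  3.13990186e-01,  4.49892977e-02,  1.30362912e+00,
        1.90127291e-05,  1.43119583e+00]), 'qvel': array([ 0.00068668, -0.00038704,  0.00020185,  0.00057048, -0.00014507,
       -0.00129247]), 'tau': array([-7.22126115e-04, -4.80622315e+01,  2.98535174e+01,  1.93055591e-02,
       -5.08275832e-05,  1.28543149e-06]), 'tcp_pos': array([ 0.25147242, -0.51686817,  0.40381863]), 'orientation': array([-9.14213938e-04,  9.74482888e-01,  2.24459929e-01, -7.00006985e-05]), 'wrist_force': array([-1.48728644,  0.08629547,  0.51766853]), 'ft_torque': array([ 0.00831581, -0.07940409, -0.01503842]), 'finger_gap': 0.08553667640482861}
side {'K': array([[394.57179977,   0.        , 257.23098073],
       [  0.        , 394.57179977, 188.75682721],
       [  0.        ,   0.        ,   1.        ]]), 'camera_from_world': array([[-0.94112471, -0.3379652 ,  0.00798824,  0.47280101],
       [ 0.21008898, -0.56619111,  0.79705097, -0.1523877 ],
       [-0.26485262,  0.7518026 ,  0.60385921, -0.83624831],
       [ 0.        ,  0.        ,  0.        ,  1.        ]])}
top {'K': array([[417.87923342,   0.        , 258.58036163],
       [  0.        , 417.87923342, 193.70755712],
       [  0.        ,   0.        ,   1.        ]]), 'camera_from_world': array([[ 0.02649496, -0.99942375,  0.02121766, -0.00428784],
       [ 0.99741619,  0.02784764,  0.06622278, -0.51231259],
       [-0.06677548,  0.01940827,  0.99757925, -1.00065982],
       [ 0.        ,  0.        ,  0.        ,  1.        ]])}
```

View pics/side0.png

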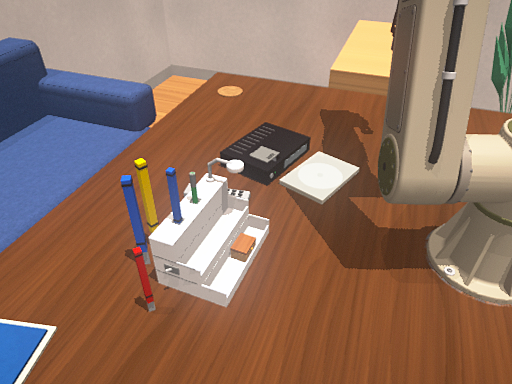

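View pics/top0.png

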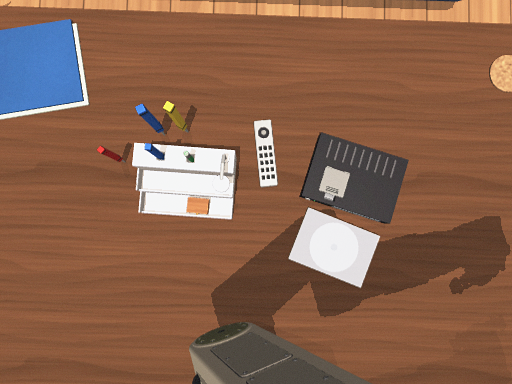

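```bash
cat > h.py <<'E'
import numpy as np, cv2
from workcell import get_state, eyes, env
def ray(n,u,v):
    c=eyes.calibration(n);K=c["K"];T=c["camera_from_world"];R=T[:3,:3];t=T[:3,3]
    d=np.array([(u-K[0,2])/K[0,0],-(v-K[1,2])/K[1,1],-1.]);d=R.T@d
    return -R.T@t,d/np.linalg.norm(d)
def plane(n,u,v,z):
    o,d=ray(n,u,v);return o+d*(z-o[2])/d[2]
def tri(a,b):
    o1,d1=ray("top",*a);o2,d2=ray("side",*b)
    A=np.array([d1,-d2]).T;s=np.linalg.lstsq(A,o2-o1,rcond=None)[0]
    p,q=o1+s[0]*d1,o2+s[1]*d2;return (p+q)/2,np.linalg.norm(p-q)
def proj(n,p):
    c=eyes.calibration(n);q=c["camera_from_world"]@np.r_[p,1];K=c["K"]
    return np.array([K[0,0]*q[0]/-q[2]+K[0,2],K[1,1]*-q[1]/-q[2]+K[1,2]])
E
python3 - <<'E'
import cv2
t=cv2.imread("pics/top0.png");s=cv2.imread("pics/side0.png")
def crop(im,x,y,w,h,k,n): cv2.imwrite(n,cv2.resize(im[y:y+h,x:x+w],None,fx=k,fy=k,interpolation=cv2.INTER_CUBIC))
crop(t,90,90,160,140,5,"pics/t_org.png")
crop(t,285,120,130,90,6,"pics/t_box.png")
crop(s,110,150,165,155,4.8,"pics/s_org.png") if False else crop(s,110,150,160,155,3.8,"pics/s_org.png")
crop(s,210,115,110,75,7,"pics/s_box.png")
E
```

```text
(no output)
```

View pics/t_org.png

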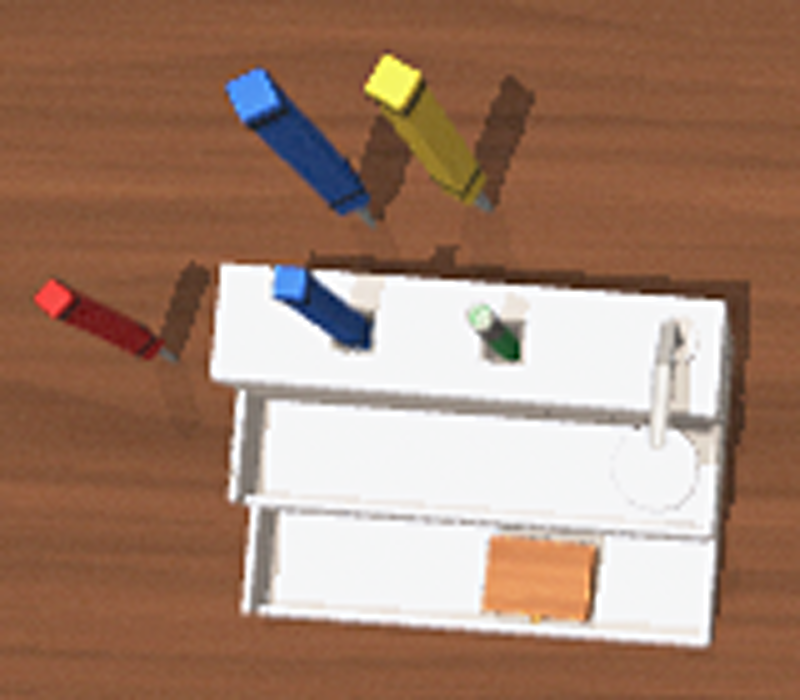

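View pics/t_box.png

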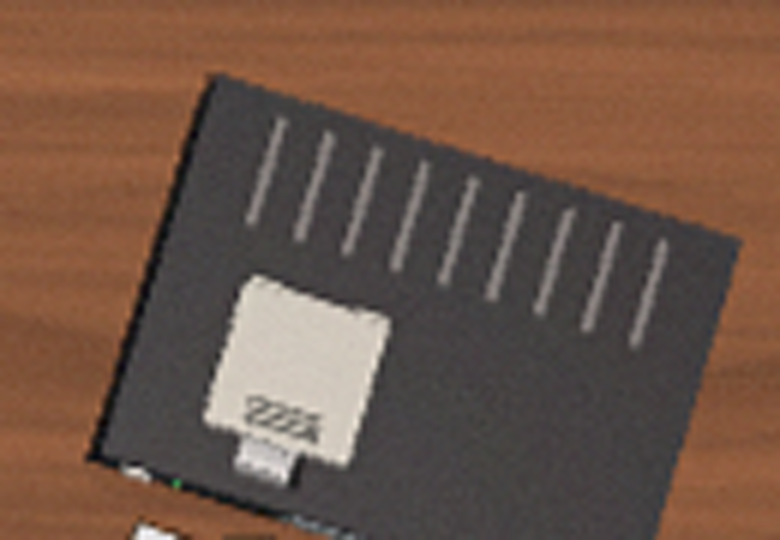

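View pics/s_org.png

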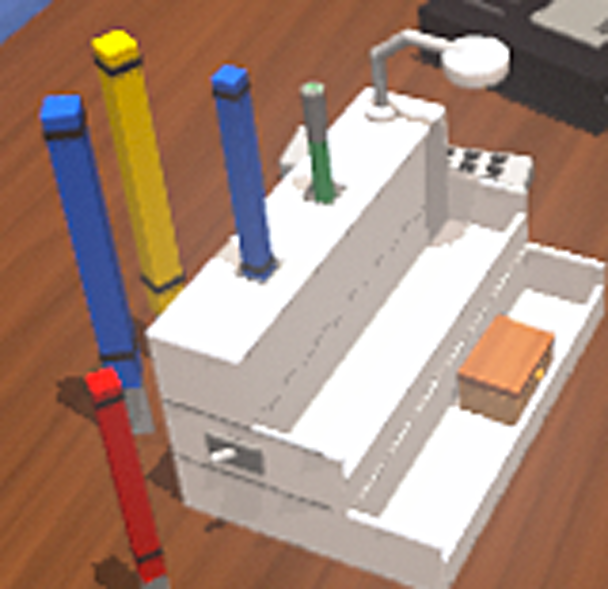

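View pics/s_box.png

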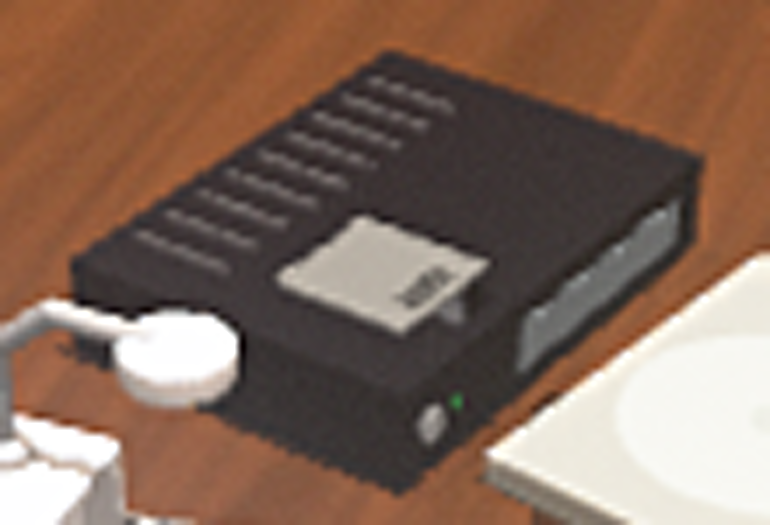

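Run:
```python
from h import *
t=cv2.imread("pics/top0.png");s=cv2.imread("pics/side0.png")
np.set_printoptions(precision=4,suppress=True)
c6=lambda X,Y:((X+.5)/6-.5+285,(Y+.5)/6-.5+120)
c5=lambda X,Y:((X+.5)/5-.5+90,(Y+.5)/5-.5+90)
cs=lambda X,Y:((X+.5)/3.8-.5+110,(Y+.5)/3.8-.5+150)
cb=lambda X,Y:((X+.5)/7-.5+210,(Y+.5)/7-.5+115)
# box dark mask quad
print("box corners BL,BR,FL", [plane("top",*c6(*p),.048) for p in ((212,75),(740,240),(93,458))])
print("side box corners", [plane("side",*cb(*p),.048) for p in ((70,262),(392,50),(703,158),(403,385))])
# cover mask
def quad(im,x,y,w,h,thr):
    g=im[y:y+h,x:x+w].astype(int)
    m=((g.min(2)>thr)).astype(np.uint8)
    n,l,st,ce=cv2.connectedComponentsWithStats(m); 
    i=1+np.argmax(st[1:,4]);cnt=cv2.findContours((l==i).astype(np.uint8),cv2.RETR_EXTERNAL,cv2.CHAIN_APPROX_NONE)[0][0]
    r=cv2.minAreaRect(cnt);print(st[i],ce[i]+[x,y]);return r,cv2.boxPoints(r)+[x,y]
r,q=quad(t,312,160,42,32,150);print(r);print([plane("top",*p,.048) for p in q])
print("cover corners top manual",[plane("top",*c6(*p),.048) for p in ((253,275),(392,318),(350,468),(204,420))])
print("cover corners side manual",[plane("side",*cb(*p),.048) for p in ((364,213),(492,264),(403,334),(275,275))])
print("recess top",[plane("top",*c6(*p),.048) for p in ((232,473),(290,488))])
# organiser rack
print("org rack", [plane("top",*c5(*p),.125) for p in ((219,263),(728,300),(718,418),(211,380))])
print("org front low?", [plane("top",*c5(*p),.0) for p in ((243,612),(708,645))])
print("slot", [plane("top",*c5(*p),.125) for p in ((352,328),(503,340))], [plane("side",*cs(*p),.125) for p in ((257,267),(323,192))])
print("tool top",tri(c5(291,284),cs(230,77)))
print("pen top",tri(c5(482,317),cs(313,90)))
print("big blue top",tri(c5(255,92),cs(63,110)), "yellow",tri(c5(396,80),cs(115,45)))
print("lamp",tri(c5(655,468),cs(476,52)))
```

```text
box corners BL,BR,FL [array([ 0.6619, -0.1325,  0.048 ]), array([ 0.6019, -0.3448,  0.048 ]), array([ 0.5077, -0.088 ,  0.048 ])]
side box corners [array([ 0.661 , -0.1346,  0.048 ]), array([ 0.5999, -0.3473,  0.048 ]), array([ 0.4474, -0.3019,  0.048 ]), array([ 0.5113, -0.0992,  0.048 ])]
[  7   6  31  26 539] [333.9518 179.5362]
((22.048648834228516, 21.091896057128906), (25.14434242248535, 25.2913875579834), 17.10272979736328)
[array([ 0.5242, -0.131 ,  0.048 ]), array([ 0.5823, -0.1478,  0.048 ]), array([ 0.5663, -0.2055,  0.048 ]), array([ 0.5082, -0.1884,  0.048 ])]
cover corners top manual [array([ 0.5822, -0.1502,  0.048 ]), array([ 0.5666, -0.2058,  0.048 ]), array([ 0.5065, -0.1898,  0.048 ]), array([ 0.5239, -0.1317,  0.048 ])]
cover corners side manual [array([ 0.5652, -0.2102,  0.048 ]), array([ 0.5053, -0.1912,  0.048 ]), array([ 0.5222, -0.1316,  0.048 ]), array([ 0.5823, -0.1538,  0.048 ])]
recess top [array([ 0.5033, -0.1431,  0.048 ]), array([ 0.498 , -0.1661,  0.048 ])]
org rack [array([0.6099, 0.2876, 0.125 ]), array([0.6003, 0.0655, 0.125 ]), array([0.5483, 0.0683, 0.125 ]), array([0.5585, 0.2887, 0.125 ])]
org front low? [array([0.4602, 0.3035, 0.    ]), array([0.4501, 0.0751, 0.    ])]
slot [array([0.5831, 0.2287, 0.125 ]), array([0.5798, 0.163 , 0.125 ])] [array([0.5824, 0.2267, 0.125 ]), array([0.5788, 0.162 , 0.125 ])]
tool top (array([0.5814, 0.2272, 0.2398]), np.float64(0.0006727542276827012))
pen top (array([0.5786, 0.1619, 0.1907]), np.float64(0.001009264331166714))
big blue top (array([0.6603, 0.2497, 0.2173]), np.float64(0.002695477430660199)) yellow (array([0.6673, 0.1949, 0.2177]), np.float64(0.001476029501479826))
lamp (array([0.5199, 0.0906, 0.1829]), np.float64(0.0011743241774748753))
```

Emit:
carry_out(motion=[{"jaw": 0.2,"tz": -0.6,"wz": -10.3},{"jaw": 0.2,"tz": -0.6,"wz": -10.3},{"jaw": 0.2,"tz": -0.6,"wz": -10.3},{"jaw": 0.2,"tz": -0.6,"wz": -10.3},{"jaw": 0.2,"tz": -0.6,"wz": -10.2},{"jaw": 0.2,"tz": -0.6,"wz": -10.2}], force=60)

```text
invalid input at $.motion[0]: expected keys jaw, tx, ty, tz, wx, wy, wz
```

Emit:
carry_out(motion=[{"jaw": 0.2,"tx": 4.2,"ty": 1.65},{"jaw": 0.2,"tx": 4.2,"ty": 1.65},{"jaw": 0.2,"tx": 4.2,"ty": 1.65},{"jaw": 0.2,"tx": 4.2,"ty": 1.65},{"jaw": 0.2,"tx": 4.2,"ty": 1.65},{"jaw": 0.2,"tx": 4.2,"ty": 1.65},{"jaw": 0.2,"tx": 4.2,"ty": 1.65},{"jaw": 0.2,"tx": 4.2,"ty": 1.65},{"jaw": 0.2,"tx": 4.2,"ty": 1.65},{"jaw": 0.2,"tx": 4.2,"ty": 1.65},{"jaw": 0.2,"tx": 4.2,"ty": 1.65},{"jaw": 0.2,"tx": 4.2,"ty": 1.65},{"jaw": 0.2,"tx": 4.2,"ty": 1.65},{"jaw": 0.2,"tx": 4.2,"ty": 1.65},{"jaw": 0.2,"tx": 4.2,"ty": 1.65},{"jaw": 0.2,"tx": 4.2,"ty": 1.65},{"jaw": 0.2,"tx": 4.2,"ty": 1.65},{"jaw": 0.2,"tx": 4.2,"ty": 1.65},{"jaw": 0.2}])

```text
invalid input at $.motion[0]: expected keys jaw, tx, ty, tz, wx, wy, wz
```

Emit:
carry_out(motion=[{"jaw": 0.2,"tx": 0,"ty": 0,"tz": -0.6,"wx": 0,"wy": 0,"wz": -10.3},{"jaw": 0.2,"tx": 0,"ty": 0,"tz": -0.6,"wx": 0,"wy": 0,"wz": -10.3},{"jaw": 0.2,"tx": 0,"ty": 0,"tz": -0.6,"wx": 0,"wy": 0,"wz": -10.3},{"jaw": 0.2,"tx": 0,"ty": 0,"tz": -0.6,"wx": 0,"wy": 0,"wz": -10.3},{"jaw": 0.2,"tx": 0,"ty": 0,"tz": -0.6,"wx": 0,"wy": 0,"wz": -10.2},{"jaw": 0.2,"tx": 0,"ty": 0,"tz": -0.6,"wx": 0,"wy": 0,"wz": -10.2}], force=60)

```text
clock: 0.85
tcp_pos: [0.2515, -0.517, 0.4404]
orientation: [-0.0, 0.72, 0.694, 0.0]
wrist_force: [-0.3, 0.1, -0.4]
finger_gap: 0.0511
```

Emit:
carry_out(motion=[{"jaw": 0.2,"tx": 4.2,"ty": 1.65,"tz": 0,"wx": 0,"wy": 0,"wz": 0},{"jaw": 0.2,"tx": 4.2,"ty": 1.65,"tz": 0,"wx": 0,"wy": 0,"wz": 0},{"jaw": 0.2,"tx": 4.2,"ty": 1.65,"tz": 0,"wx": 0,"wy": 0,"wz": 0},{"jaw": 0.2,"tx": 4.2,"ty": 1.65,"tz": 0,"wx": 0,"wy": 0,"wz": 0},{"jaw": 0.2,"tx": 4.2,"ty": 1.65,"tz": 0,"wx": 0,"wy": 0,"wz": 0},{"jaw": 0.2,"tx": 4.2,"ty": 1.65,"tz": 0,"wx": 0,"wy": 0,"wz": 0},{"jaw": 0.2,"tx": 4.2,"ty": 1.65,"tz": 0,"wx": 0,"wy": 0,"wz": 0},{"jaw": 0.2,"tx": 4.2,"ty": 1.65,"tz": 0,"wx": 0,"wy": 0,"wz": 0},{"jaw": 0.2,"tx": 4.2,"ty": 1.65,"tz": 0,"wx": 0,"wy": 0,"wz": 0},{"jaw": 0.2,"tx": 4.2,"ty": 1.65,"tz": 0,"wx": 0,"wy": 0,"wz": 0},{"jaw": 0.2,"tx": 4.2,"ty": 1.65,"tz": 0,"wx": 0,"wy": 0,"wz": 0},{"jaw": 0.2,"tx": 4.2,"ty": 1.65,"tz": 0,"wx": 0,"wy": 0,"wz": 0},{"jaw": 0.2,"tx": 4.2,"ty": 1.65,"tz": 0,"wx": 0,"wy": 0,"wz": 0},{"jaw": 0.2,"tx": 4.2,"ty": 1.65,"tz": 0,"wx": 0,"wy": 0,"wz": 0},{"jaw": 0.2,"tx": 4.2,"ty": 1.65,"tz": 0,"wx": 0,"wy": 0,"wz": 0},{"jaw": 0.2,"tx": 4.2,"ty": 1.65,"tz": 0,"wx": 0,"wy": 0,"wz": 0},{"jaw": 0.2,"tx": 4.2,"ty": 1.65,"tz": 0,"wx": 0,"wy": 0,"wz": 0},{"jaw": 0.2,"tx": 4.2,"ty": 1.65,"tz": 0,"wx": 0,"wy": 0,"wz": 0},{"jaw": 0.2,"tx": 0,"ty": 0,"tz": 0,"wx": 0,"wy": 0,"wz": 0}])

```text
clock: 3.22
tcp_pos: [0.5813, 0.2281, 0.439]
orientation: [-0.001, 0.721, 0.693, -0.001]
wrist_force: [-0.6, -0.2, -0.8]
finger_gap: 0.0511
```

Run:
```python
from h import *
s=get_state();print(s["tcp_pos"],s["orientation"],s["joint_pos"])
im=eyes.read_camera("side");cv2.imwrite("pics/s1.png",cv2.resize(im[0:300,60:360],None,fx=2,fy=2))
```

```text
[0.58126712 0.22806697 0.43898694] [-5.42777974e-04  7.20845144e-01  6.93095628e-01 -6.58164019e-04] [2.45371149e-01 4.09534628e-01 2.68446119e-01 1.43138966e+00
 2.87329681e-04 1.85541351e+00]
```

View pics/s1.png

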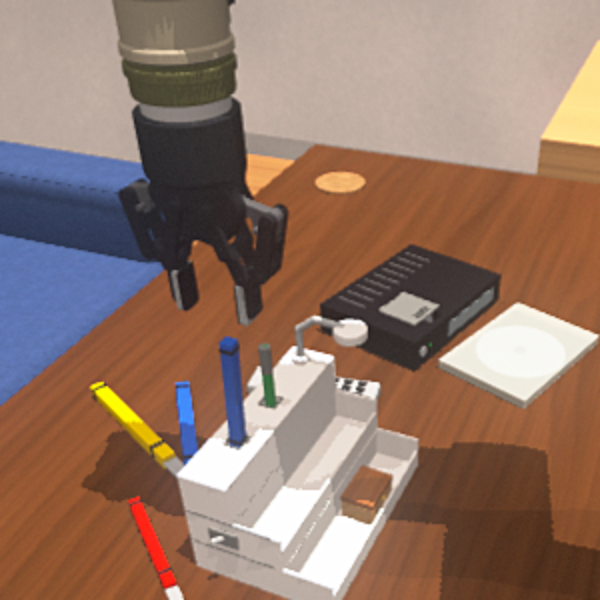

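Emit:
carry_out(motion=[{"jaw": 0.2,"tx": 0,"ty": 0,"tz": 1.7,"wx": 0,"wy": 0,"wz": 0},{"jaw": 0.2,"tx": 0,"ty": 0,"tz": 1.7,"wx": 0,"wy": 0,"wz": 0},{"jaw": 0.2,"tx": 0,"ty": 0,"tz": 1.7,"wx": 0,"wy": 0,"wz": 0},{"jaw": 0.2,"tx": 0,"ty": 0,"tz": 1.7,"wx": 0,"wy": 0,"wz": 0},{"jaw": 0.2,"tx": 0,"ty": 0,"tz": 1.6,"wx": 0,"wy": 0,"wz": 0},{"jaw": 0.2,"tx": 0,"ty": 0,"tz": 0,"wx": 0,"wy": 0,"wz": 0}])

```text
clock: 4.03
tcp_pos: [0.58, 0.2246, 0.3553]
orientation: [-0.001, 0.722, 0.691, -0.001]
wrist_force: [-1.3, 1.0, -0.5]
finger_gap: 0.0511
```

Emit:
carry_out(motion=[{"jaw": -0.5,"tx": 0,"ty": 0,"tz": 0,"wx": 0,"wy": 0,"wz": 0},{"jaw": -1,"tx": 0,"ty": 0,"tz": 0,"wx": 0,"wy": 0,"wz": 0},{"jaw": -1,"tx": 0,"ty": 0,"tz": 0,"wx": 0,"wy": 0,"wz": 0},{"jaw": -1,"tx": 0,"ty": 0,"tz": 0,"wx": 0,"wy": 0,"wz": 0},{"jaw": -1,"tx": 0,"ty": 0,"tz": 0,"wx": 0,"wy": 0,"wz": 0}], force=60)

```text
clock: 4.65
tcp_pos: [0.5809, 0.2256, 0.3576]
orientation: [0.0, 0.722, 0.692, 0.001]
wrist_force: [-1.0, -0.4, 5.6]
finger_gap: 0.0112
```

Run:
```python
from h import *
im=eyes.read_camera("side");cv2.imwrite("pics/s2.png",cv2.resize(im[0:300,60:360],None,fx=2,fy=2))
im=eyes.read_camera("top");cv2.imwrite("pics/t2.png",cv2.resize(im[50:250,90:350],None,fx=3,fy=3))
```

```text
(no output)
```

View pics/s2.png

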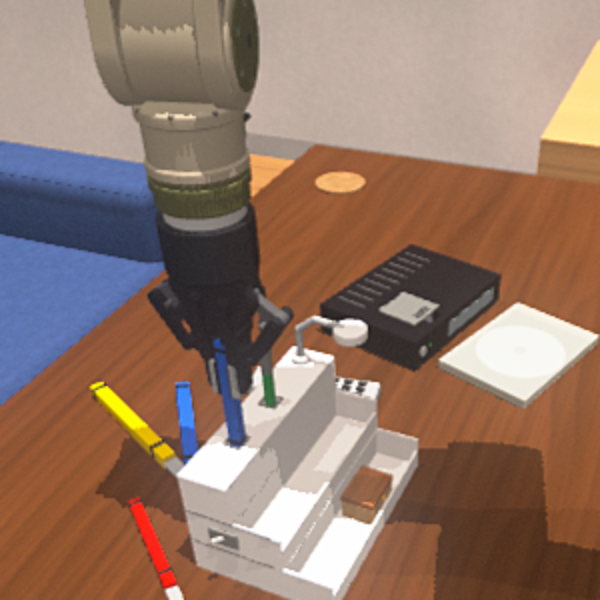

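View pics/t2.png

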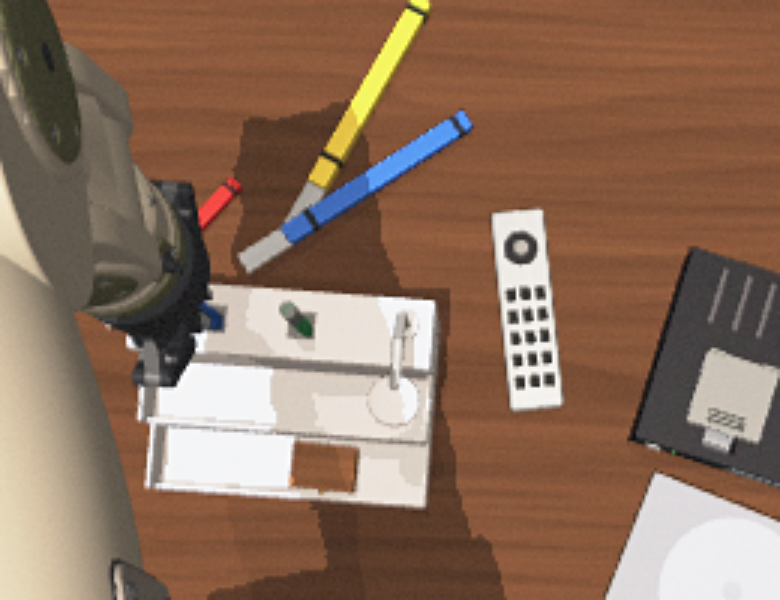

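Emit:
carry_out(motion=[{"jaw": -1,"tx": 0,"ty": 0,"tz": -1,"wx": 0,"wy": 0,"wz": 0},{"jaw": -1,"tx": 0,"ty": 0,"tz": -1,"wx": 0,"wy": 0,"wz": 0},{"jaw": -1,"tx": 0,"ty": 0,"tz": -1,"wx": 0,"wy": 0,"wz": 0},{"jaw": -1,"tx": 0,"ty": 0,"tz": -1,"wx": 0,"wy": 0,"wz": 0},{"jaw": -1,"tx": 0,"ty": 0,"tz": -1,"wx": 0,"wy": 0,"wz": 0},{"jaw": -1,"tx": 0,"ty": 0,"tz": -1,"wx": 0,"wy": 0,"wz": 0},{"jaw": -1,"tx": 0,"ty": 0,"tz": -1,"wx": 0,"wy": 0,"wz": 0},{"jaw": -1,"tx": 0,"ty": 0,"tz": -1,"wx": 0,"wy": 0,"wz": 0},{"jaw": -1,"tx": 0,"ty": 0,"tz": 0,"wx": 0,"wy": 0,"wz": 0},{"jaw": -1,"tx": 0,"ty": 0,"tz": 0,"wx": 0,"wy": 0,"wz": 0},{"jaw": -1,"tx": 0,"ty": 0,"tz": 0,"wx": 0,"wy": 0,"wz": 0}])

```text
clock: 6.12
tcp_pos: [0.5806, 0.2255, 0.4361]
orientation: [-0.0, 0.722, 0.692, -0.0]
wrist_force: [0.2, 0.9, -1.0]
finger_gap: 0.0113
```

Run:
```python
from h import *
im=eyes.read_camera("side");cv2.imwrite("pics/s3.png",im);cv2.imwrite("pics/s3c.png",cv2.resize(im[90:240,100:250],None,fx=4,fy=4,interpolation=cv2.INTER_CUBIC))
```

```text
(no output)
```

View pics/s3c.png

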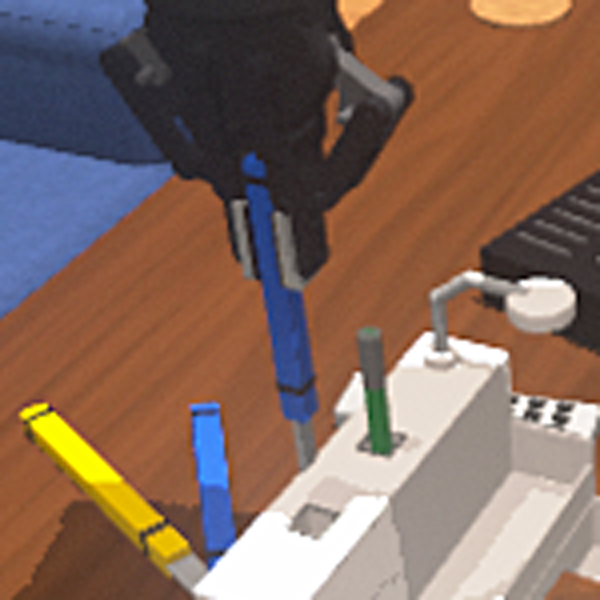

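Emit:
carry_out(motion=[{"jaw": -1,"tx": 0,"ty": -3,"tz": 0,"wx": 0,"wy": 0,"wz": 0},{"jaw": -1,"tx": 0,"ty": -3,"tz": 0,"wx": 0,"wy": 0,"wz": 0},{"jaw": -1,"tx": 0,"ty": -3,"tz": 0,"wx": 0,"wy": 0,"wz": 0},{"jaw": -1,"tx": 0,"ty": -3,"tz": 0,"wx": 0,"wy": 0,"wz": 0},{"jaw": -1,"tx": 0,"ty": -3,"tz": 0,"wx": 0,"wy": 0,"wz": 0},{"jaw": -1,"tx": 0,"ty": -3,"tz": 0,"wx": 0,"wy": 0,"wz": 0},{"jaw": -1,"tx": -3.8,"ty": 0,"tz": 0,"wx": 0,"wy": 0,"wz": 0},{"jaw": -1,"tx": -3.8,"ty": 0,"tz": 0,"wx": 0,"wy": 0,"wz": 0},{"jaw": -1,"tx": -3.8,"ty": 0,"tz": 0,"wx": 0,"wy": 0,"wz": 0},{"jaw": -1,"tx": -3.8,"ty": 0,"tz": 0,"wx": 0,"wy": 0,"wz": 0},{"jaw": -1,"tx": -3.8,"ty": 0,"tz": 0,"wx": 0,"wy": 0,"wz": 0},{"jaw": -1,"tx": -3.8,"ty": 0,"tz": 0,"wx": 0,"wy": 0,"wz": 0},{"jaw": -1,"tx": -3.8,"ty": 0,"tz": 0,"wx": 0,"wy": 0,"wz": 0},{"jaw": -1,"tx": -3.8,"ty": 0,"tz": 0,"wx": 0,"wy": 0,"wz": 0},{"jaw": -1,"tx": 0,"ty": 0,"tz": 0,"wx": 0,"wy": 0,"wz": 6.8},{"jaw": -1,"tx": 0,"ty": 0,"tz": 0,"wx": 0,"wy": 0,"wz": 6.8},{"jaw": -1,"tx": 0,"ty": 0,"tz": 0,"wx": 0,"wy": 0,"wz": 0}])

```text
clock: 8.3
tcp_pos: [0.3877, -0.0706, 0.4366]
orientation: [-0.0, 0.799, 0.602, -0.0]
wrist_force: [-0.5, 0.6, 0.0]
finger_gap: 0.0113
```

Run:
```python
from h import *
im=eyes.read_camera("side");cv2.imwrite("pics/s4.png",im);cv2.imwrite("pics/s4c.png",cv2.resize(im[20:220,180:400],None,fx=3,fy=3,interpolation=cv2.INTER_CUBIC))
im=eyes.read_camera("top");cv2.imwrite("pics/t4.png",im);cv2.imwrite("pics/t4c.png",cv2.resize(im[110:310,230:450],None,fx=3,fy=3,interpolation=cv2.INTER_CUBIC))
s=get_state();print(s["joint_pos"])
```

```text
[-3.84074675e-01 -4.75927195e-02 -2.96977921e-01  1.32141637e+00
 -9.13299916e-05  1.46473828e+00]
```

View pics/s4c.png

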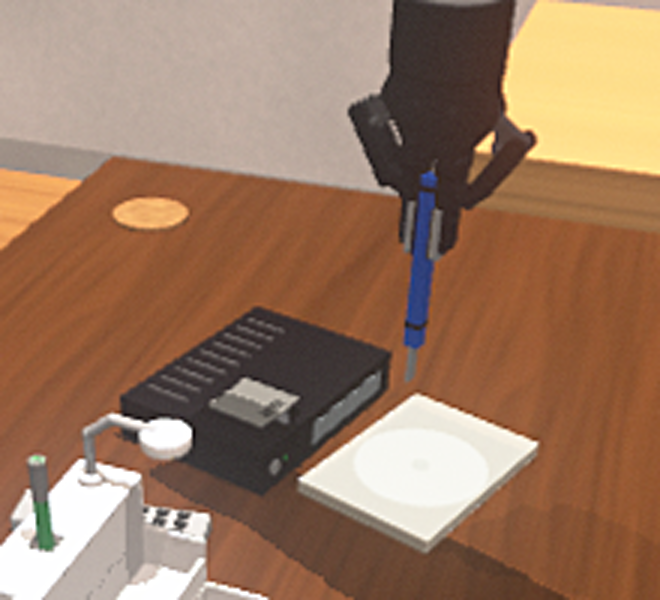

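View pics/t4c.png

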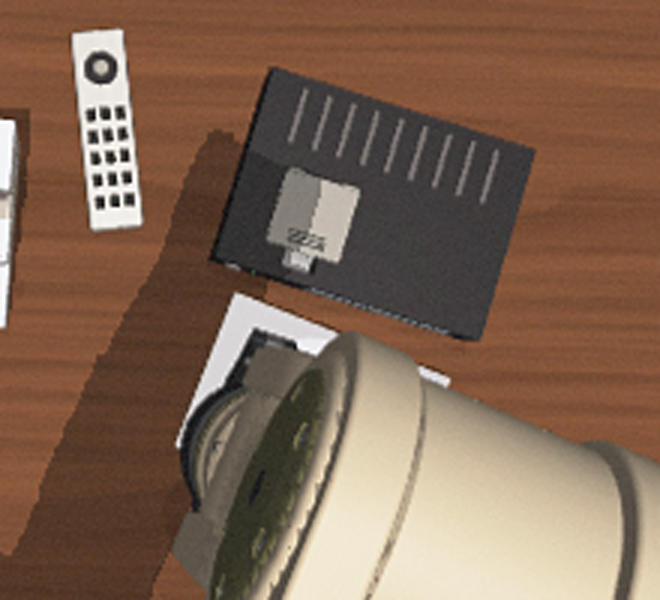

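Run:
```python
from h import *
f=lambda p:(proj("side",p)-[180,20]+.5)*3-.5
t=np.array([.3877,-.0706,.4366])
for d in (.2756-.16,.155,.2756-.03,.2756): print(d,f(t-[0,0,d]))
```

```text
0.11560000000000001 [431.94115106 173.75004307]
0.155 [425.72056991 228.62885394]
0.2456 [412.69726055 343.52225598]
0.2756 [408.73588249 378.4700707 ]
```

Emit:
carry_out(motion=[{"jaw": -1,"tx": 0,"ty": 0,"tz": 0,"wx": -8,"wy": 0,"wz": 0},{"jaw": -1,"tx": 0,"ty": 0,"tz": 0,"wx": -8,"wy": 0,"wz": 0},{"jaw": -1,"tx": 0,"ty": 0,"tz": 0,"wx": -8,"wy": 0,"wz": 0},{"jaw": -1,"tx": 0,"ty": 0,"tz": 0,"wx": -8,"wy": 0,"wz": 0},{"jaw": -1,"tx": 0,"ty": 0,"tz": 0,"wx": -8,"wy": 0,"wz": 0},{"jaw": -1,"tx": 0,"ty": 0,"tz": 0,"wx": 0,"wy": 0,"wz": 0},{"jaw": -1,"tx": 0,"ty": 0,"tz": 0,"wx": 0,"wy": 0,"wz": 0}])

```text
clock: 9.28
tcp_pos: [0.3877, -0.0704, 0.4368]
orientation: [0.272, 0.751, 0.566, 0.205]
wrist_force: [0.3, -0.7, -0.5]
finger_gap: 0.0112
```

```bash
cat >> h.py <<'E'
from scipy.spatial.transform import Rotation as Ro
C=np.array([.5556,-.2187,0]);B=Ro.from_euler('z',-16,degrees=True).as_matrix();L=.277
def pose():
    s=get_state();q=s["orientation"];R=Ro.from_quat(np.r_[q[1:],q[0]]).as_matrix();return s["tcp_pos"],R,s
def tip():
    p,R,s=pose();return B.T@(p+R[:,2]*L-C)
def go(target): # tip target in box mm -> tool shift cm
    p,R,s=pose();d=B@(np.array(target)/1000-tip());return R.T@d*100
def rep():
    p,R,s=pose();np.set_printoptions(precision=3,suppress=True)
    print("tip box mm",tip()*1000,"axes in box",(B.T@R).T.round(3).tolist(),"F box",B.T@s["wrist_force"],"j",s["joint_pos"],"t",s["clock"])
E
python3 - <<'E'
from h import *
rep();print(go((-72,45,60)))
E
```

```text
tip box mm [-24.742  96.153 224.184] axes in box [[0.0, 1.0, -0.0], [0.768, 0.0, 0.641], [0.641, -0.001, -0.768]] F box [ 0.47  -0.613 -0.54 ] j [-0.412 -0.383 -0.692  0.57   0.084  1.469] t 9.275
[ -5.108 -14.15    9.578]
```

Emit:
carry_out(motion=[{"jaw": -1,"tx": -0.6,"ty": -1.8,"tz": 1.0,"wx": 0,"wy": 0,"wz": 0},{"jaw": -1,"tx": -0.6,"ty": -1.8,"tz": 1.0,"wx": 0,"wy": 0,"wz": 0},{"jaw": -1,"tx": -0.6,"ty": -1.8,"tz": 1.0,"wx": 0,"wy": 0,"wz": 0},{"jaw": -1,"tx": -0.6,"ty": -1.8,"tz": 1.0,"wx": 0,"wy": 0,"wz": 0},{"jaw": -1,"tx": -0.6,"ty": -1.8,"tz": 1.0,"wx": 0,"wy": 0,"wz": 0},{"jaw": -1,"tx": -0.6,"ty": -1.8,"tz": 1.0,"wx": 0,"wy": 0,"wz": 0},{"jaw": -1,"tx": -0.8,"ty": -1.8,"tz": 1.0,"wx": 0,"wy": 0,"wz": 0},{"jaw": -1,"tx": -0.7,"ty": -1.5,"tz": 1.0,"wx": 0,"wy": 0,"wz": 0},{"jaw": -1,"tx": 0,"ty": 0,"tz": 0,"wx": 0,"wy": 0,"wz": 0},{"jaw": -1,"tx": 0,"ty": 0,"tz": 0,"wx": 0,"wy": 0,"wz": 0}])

```text
clock: 10.52
tcp_pos: [0.3291, -0.1093, 0.3011]
orientation: [0.266, 0.753, 0.567, 0.202]
wrist_force: [0.0, -1.1, -0.6]
finger_gap: 0.011
```

Run:
```python
from h import *
rep();print(go((-72,45,60)))
im=eyes.read_camera("side");cv2.imwrite("pics/s5c.png",cv2.resize(im[40:200,200:360],None,fx=3.7,fy=3.7,interpolation=cv2.INTER_CUBIC))
im=eyes.read_camera("top");cv2.imwrite("pics/t5c.png",cv2.resize(im[110:240,270:430],None,fx=4.5,fy=4.5,interpolation=cv2.INTER_CUBIC))
```

```text
tip box mm [-73.682  43.385  85.724] axes in box [[-0.001, 1.0, 0.002], [0.777, -0.001, 0.629], [0.629, 0.002, -0.777]] F box [ 0.329 -1.035 -0.591] j [-0.638 -0.373 -1.025  0.271  0.225  1.288] t 10.525
[ 0.155 -1.488  2.106]
```

View pics/s5c.png

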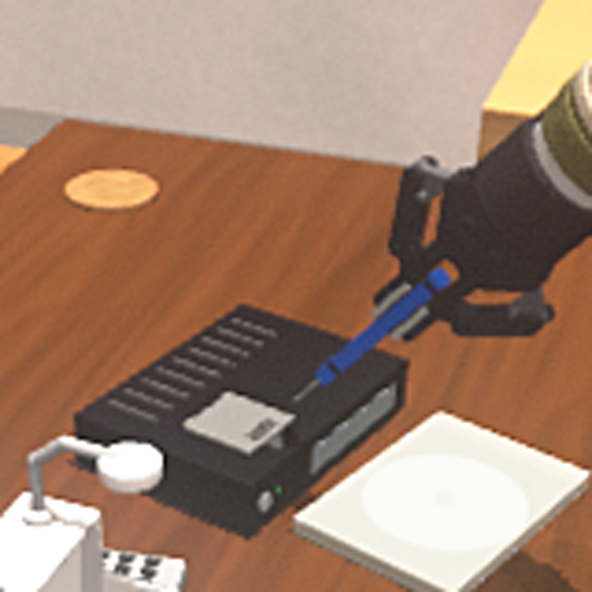

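View pics/t5c.png

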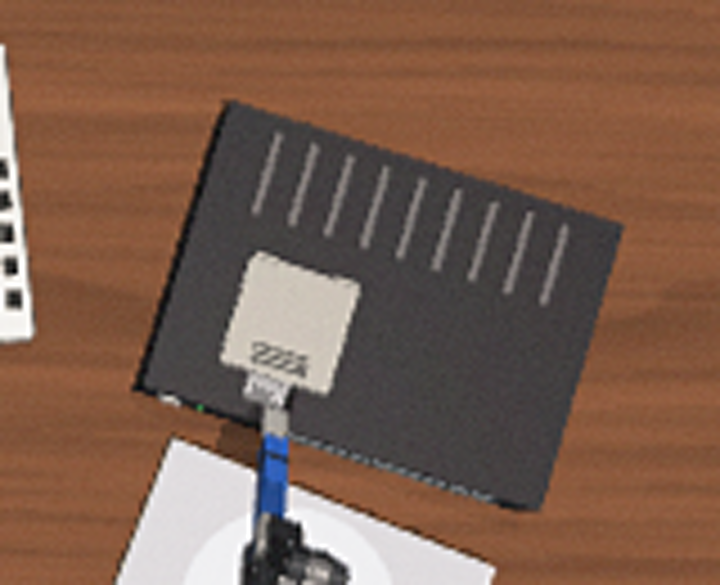

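Emit:
carry_out(motion=[{"jaw": -1,"tx": 0,"ty": 1.2,"tz": 0,"wx": 3.7,"wy": 0,"wz": 0},{"jaw": -1,"tx": 0,"ty": 1.2,"tz": 0,"wx": 3.7,"wy": 0,"wz": 0},{"jaw": -1,"tx": 0,"ty": 1.2,"tz": 0,"wx": 3.6,"wy": 0,"wz": 0},{"jaw": -1,"tx": 0,"ty": 0,"tz": 0,"wx": 0,"wy": 0,"wz": 0},{"jaw": -1,"tx": 0,"ty": 0,"tz": 0,"wx": 0,"wy": 0,"wz": 0}])

```text
clock: 11.25
tcp_pos: [0.3566, -0.1166, 0.321]
orientation: [0.192, 0.775, 0.584, 0.147]
wrist_force: [-0.1, 0.2, -1.2]
finger_gap: 0.0111
```

Run:
```python
from h import *
rep();print(go((-68.5,45,60)))
```

```text
tip box mm [-89.458  44.072  76.424] axes in box [[-0.001, 1.0, 0.003], [0.883, 0.0, 0.469], [0.469, 0.003, -0.883]] F box [-0.124  0.139 -1.214] j [-0.58  -0.257 -0.833  0.526  0.142  1.303] t 11.25
[0.086 1.08  2.434]
```

Emit:
carry_out(motion=[{"jaw": -1,"tx": 0.1,"ty": 0.5,"tz": 1.2,"wx": 0,"wy": 0,"wz": 0},{"jaw": -1,"tx": 0,"ty": 0.6,"tz": 1.2,"wx": 0,"wy": 0,"wz": 0},{"jaw": -1,"tx": 0,"ty": 0,"tz": 0,"wx": 0,"wy": 0,"wz": 0},{"jaw": -1,"tx": 0,"ty": 0,"tz": 0,"wx": 0,"wy": 0,"wz": 0}])

```text
clock: 11.75
tcp_pos: [0.3773, -0.1217, 0.305]
orientation: [0.192, 0.775, 0.584, 0.146]
wrist_force: [0.0, 0.3, 0.0]
finger_gap: 0.0109
```

Run:
```python
from h import *
rep();print(go((-54,45,30)))
w=C+B@tip();print(proj("side",w),proj("top",w))
im=eyes.read_camera("side");cv2.imwrite("pics/s6c.png",cv2.resize(im[110:190,220:320],None,fx=7,fy=7,interpolation=cv2.INTER_CUBIC))
im=eyes.read_camera("top");cv2.imwrite("pics/t6c.png",cv2.resize(im[150:230,290:390],None,fx=7,fy=7,interpolation=cv2.INTER_CUBIC))
print(((proj("side",w)-[220,110])+.5)*7,((proj("top",w)-[290,150])+.5)*7)
pr=C+B@np.array([-.0625,.045,.048]);print("recess ctr",((proj("side",pr)-[220,110])+.5)*7,((proj("top",pr)-[290,150])+.5)*7)
```

```text
tip box mm [-68.443  44.84   60.198] axes in box [[-0.001, 1.0, 0.003], [0.884, -0.0, 0.468], [0.468, 0.003, -0.884]] F box [-0.069  0.331  0.037] j [-0.558 -0.189 -0.83   0.46   0.132  1.323] t 11.75
[ 0.007 -0.137  3.345]
[277.377 155.023] [329.968 198.762]
[405.141 318.659] [283.276 344.836]
recess ctr [390.756 340.863] [280.995 329.926]
```

View pics/s6c.png

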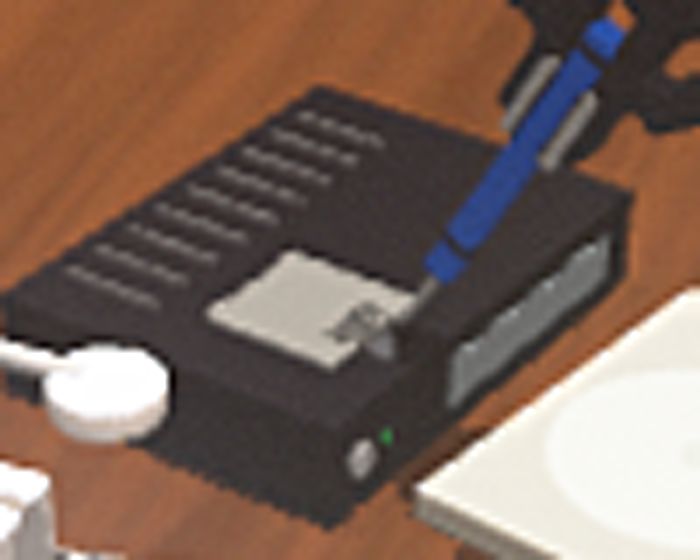

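View pics/t6c.png

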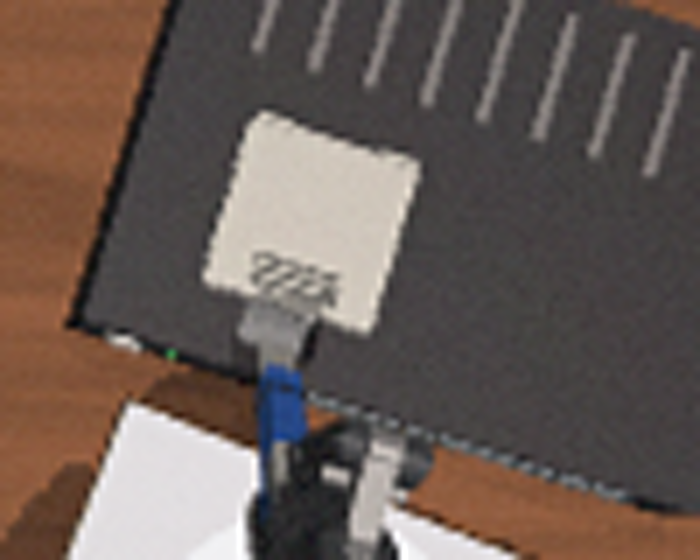

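Emit:
carry_out(motion=[{"jaw": -1,"tx": 0,"ty": 0,"tz": 0.8,"wx": 0,"wy": 0,"wz": 0},{"jaw": -1,"tx": 0,"ty": -0.1,"tz": 0.8,"wx": 0,"wy": 0,"wz": 0},{"jaw": -1,"tx": 0,"ty": 0,"tz": 0.8,"wx": 0,"wy": 0,"wz": 0},{"jaw": -1,"tx": 0,"ty": 0,"tz": 0.8,"wx": 0,"wy": 0,"wz": 0},{"jaw": -1,"tx": 0,"ty": 0,"tz": 0,"wx": 0,"wy": 0,"wz": 0},{"jaw": -1,"tx": 0,"ty": 0,"tz": 0,"wx": 0,"wy": 0,"wz": 0}])

```text
clock: 12.6
tcp_pos: [0.391, -0.1257, 0.2766]
orientation: [0.192, 0.775, 0.584, 0.146]
wrist_force: [0.4, 0.6, -0.6]
finger_gap: 0.011
```

Run:
```python
from h import *
rep()
im=eyes.read_camera("side");cv2.imwrite("pics/s7c.png",cv2.resize(im[110:190,220:320],None,fx=7,fy=7,interpolation=cv2.INTER_CUBIC))
im=eyes.read_camera("top");cv2.imwrite("pics/t7c.png",cv2.resize(im[150:230,290:390],None,fx=7,fy=7,interpolation=cv2.INTER_CUBIC))
```

```text
tip box mm [-53.961  44.791  31.968] axes in box [[-0.001, 1.0, 0.002], [0.883, -0.0, 0.469], [0.469, 0.003, -0.883]] F box [ 0.187  0.65  -0.554] j [-0.547 -0.12  -0.858  0.361  0.127  1.333] t 12.6
```

View pics/s7c.png

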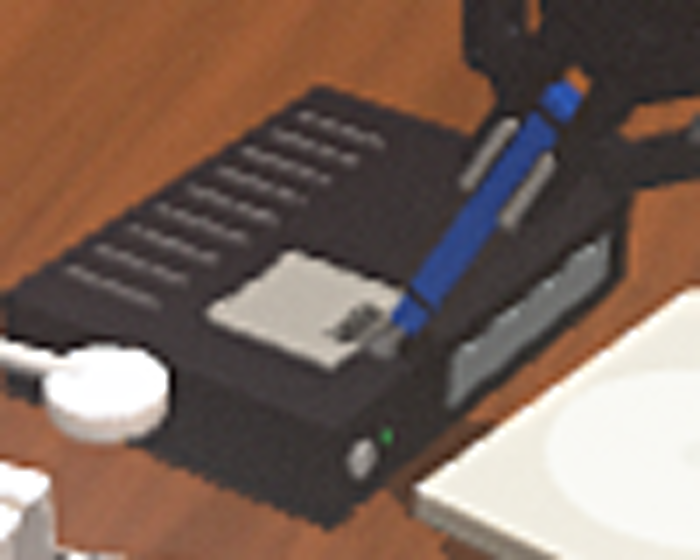

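View pics/t7c.png

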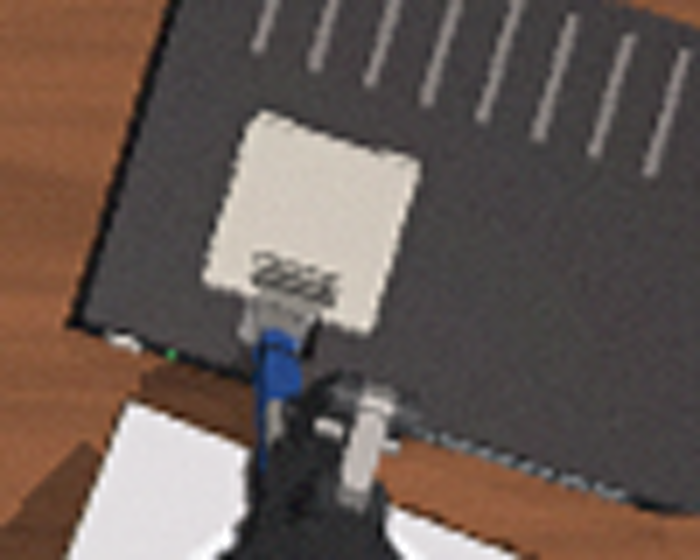

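```bash
cat > path.py <<'E'
from h import *
from math import *
def P(ph,s=53,th=28):
    a=90-th-ph
    e=(60-s)*tan(radians(a))+1/cos(radians(a)) if a>0 else 1.
    p=radians(ph);u=np.array([-cos(p),sin(p)]);w=np.array([sin(p),cos(p)])
    return np.array([5,46.5])+s*u-(1.5+e)*w
E
python3 - <<'E'
from path import *
prev=tip()[[0,2]]*1000
for ph in list(range(0,97,6)):
    p=P(ph);d=(p-prev)/10;prev=p
    print(ph,p.round(1),"ty %.2f tz %.2f"%(d[0]*.883+d[1]*.469,d[0]*.469-d[1]*.883))
E
```

```text
0 [-48.   29.7] ty 0.38 tz 0.50
6 [-49.1  38.4] ty 0.31 tz -0.83
12 [-49.2  46.4] ty 0.37 tz -0.70
18 [-48.4  53.7] ty 0.42 tz -0.61
24 [-46.8  60.5] ty 0.46 tz -0.53
30 [-44.4  66.9] ty 0.51 tz -0.45
36 [-41.4  72.8] ty 0.54 tz -0.38
42 [-37.8  78.2] ty 0.57 tz -0.31
48 [-33.6  83. ] ty 0.60 tz -0.23
54 [-29.   87.3] ty 0.61 tz -0.16
60 [-23.9  91. ] ty 0.62 tz -0.09
66 [-18.8  93.9] ty 0.58 tz -0.02
72 [-13.8  96.1] ty 0.55 tz 0.04
78 [-8.5 97.8] ty 0.55 tz 0.10
84 [-3.  98.9] ty 0.53 tz 0.16
90 [ 2.5 99.5] ty 0.51 tz 0.21
96 [ 8.1 99.5] ty 0.49 tz 0.26
```

Emit:
carry_out(motion=[{"jaw": -1,"tx": 0,"ty": 0.4,"tz": 0.4,"wx": 0,"wy": 0,"wz": 0},{"jaw": -1,"tx": 0,"ty": 0.3,"tz": -0.4,"wx": 0,"wy": 0,"wz": 0},{"jaw": -1,"tx": 0,"ty": 0.15,"tz": -0.4,"wx": 0,"wy": 0,"wz": 0},{"jaw": -1,"tx": 0,"ty": 0.2,"tz": -0.35,"wx": 0,"wy": 0,"wz": 0},{"jaw": -1,"tx": 0,"ty": 0.2,"tz": -0.35,"wx": 0,"wy": 0,"wz": 0},{"jaw": -1,"tx": 0,"ty": 0.2,"tz": -0.3,"wx": 0,"wy": 0,"wz": 0},{"jaw": -1,"tx": 0,"ty": 0.2,"tz": -0.3,"wx": 0,"wy": 0,"wz": 0},{"jaw": -1,"tx": 0,"ty": 0.23,"tz": -0.26,"wx": 0,"wy": 0,"wz": 0},{"jaw": -1,"tx": 0,"ty": 0.23,"tz": -0.26,"wx": 0,"wy": 0,"wz": 0},{"jaw": -1,"tx": 0,"ty": 0,"tz": 0,"wx": 0,"wy": 0,"wz": 0}])

```text
clock: 13.95
tcp_pos: [0.3991, -0.1281, 0.3065]
orientation: [0.193, 0.775, 0.584, 0.147]
wrist_force: [0.5, -0.1, 0.1]
finger_gap: 0.0114
```

Run:
```python
from h import *
rep()
im=eyes.read_camera("side");cv2.imwrite("pics/s8c.png",cv2.resize(im[110:190,220:320],None,fx=7,fy=7,interpolation=cv2.INTER_CUBIC))
im=eyes.read_camera("top");cv2.imwrite("pics/t8c.png",cv2.resize(im[150:230,290:390],None,fx=7,fy=7,interpolation=cv2.INTER_CUBIC))
```

```text
tip box mm [-45.366  44.655  61.991] axes in box [[-0.001, 1.0, 0.002], [0.883, -0.0, 0.47], [0.47, 0.002, -0.883]] F box [0.459 0.034 0.051] j [-0.541 -0.142 -0.79   0.448  0.124  1.339] t 13.95
```

View pics/s8c.png

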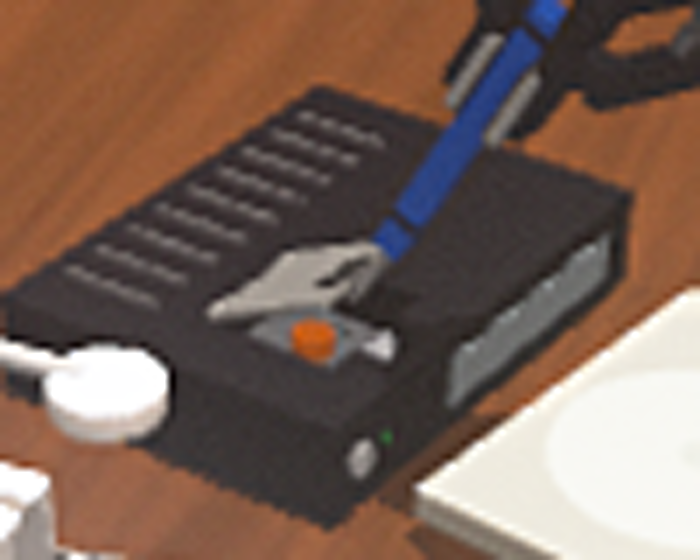

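View pics/t8c.png

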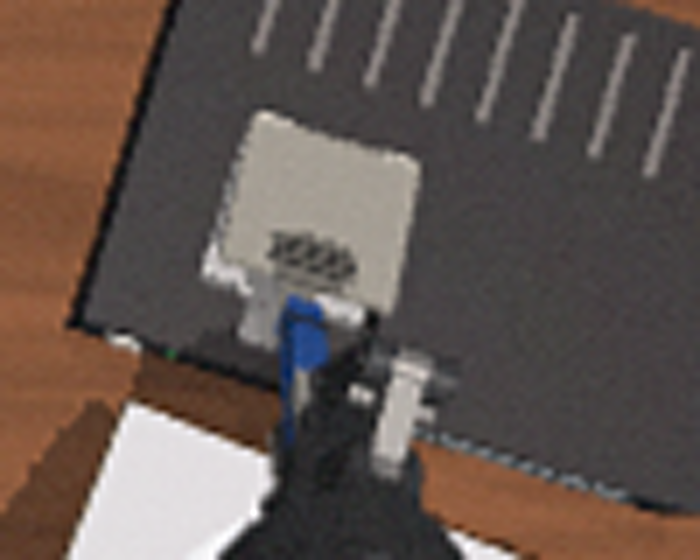

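Emit:
carry_out(motion=[{"jaw": -1,"tx": 0,"ty": 0.25,"tz": -0.23,"wx": 0,"wy": 0,"wz": 0},{"jaw": -1,"tx": 0,"ty": 0.26,"tz": -0.22,"wx": 0,"wy": 0,"wz": 0},{"jaw": -1,"tx": 0,"ty": 0.27,"tz": -0.2,"wx": 0,"wy": 0,"wz": 0},{"jaw": -1,"tx": 0,"ty": 0.27,"tz": -0.18,"wx": 0,"wy": 0,"wz": 0},{"jaw": -1,"tx": 0,"ty": 0.28,"tz": -0.16,"wx": 0,"wy": 0,"wz": 0},{"jaw": -1,"tx": 0,"ty": 0.29,"tz": -0.15,"wx": 0,"wy": 0,"wz": 0},{"jaw": -1,"tx": 0,"ty": 0.3,"tz": -0.12,"wx": 0,"wy": 0,"wz": 0},{"jaw": -1,"tx": 0,"ty": 0.3,"tz": -0.11,"wx": 0,"wy": 0,"wz": 0},{"jaw": -1,"tx": 0,"ty": 0.3,"tz": -0.08,"wx": 0,"wy": 0,"wz": 0},{"jaw": -1,"tx": 0,"ty": 0.3,"tz": -0.08,"wx": 0,"wy": 0,"wz": 0},{"jaw": -1,"tx": 0,"ty": 0.3,"tz": -0.05,"wx": 0,"wy": 0,"wz": 0},{"jaw": -1,"tx": 0,"ty": 0.3,"tz": -0.04,"wx": 0,"wy": 0,"wz": 0},{"jaw": -1,"tx": 0,"ty": 0,"tz": 0,"wx": 0,"wy": 0,"wz": 0}])

```text
clock: 15.68
tcp_pos: [0.4209, -0.1344, 0.3368]
orientation: [0.193, 0.775, 0.584, 0.147]
wrist_force: [-0.6, 0.7, -0.2]
finger_gap: 0.0109
```

Run:
```python
from path import *
rep()
for ph in (60,66,96,98):print(ph,go((P(ph)[0],45,P(ph)[1])))
im=eyes.read_camera("side");cv2.imwrite("pics/s9c.png",cv2.resize(im[110:190,220:320],None,fx=7,fy=7,interpolation=cv2.INTER_CUBIC))
```

```text
tip box mm [-22.676  44.604  92.232] axes in box [[-0.001, 1.0, 0.002], [0.883, -0.0, 0.47], [0.47, 0.002, -0.883]] F box [-0.782  0.54  -0.206] j [-0.525 -0.126 -0.696  0.526  0.117  1.353] t 15.675
60 [ 0.039 -0.163  0.05 ]
66 [0.04  0.417 0.033]
96 [0.038 3.053 0.804]
98 [0.038 3.21  0.903]
```

View pics/s9c.png

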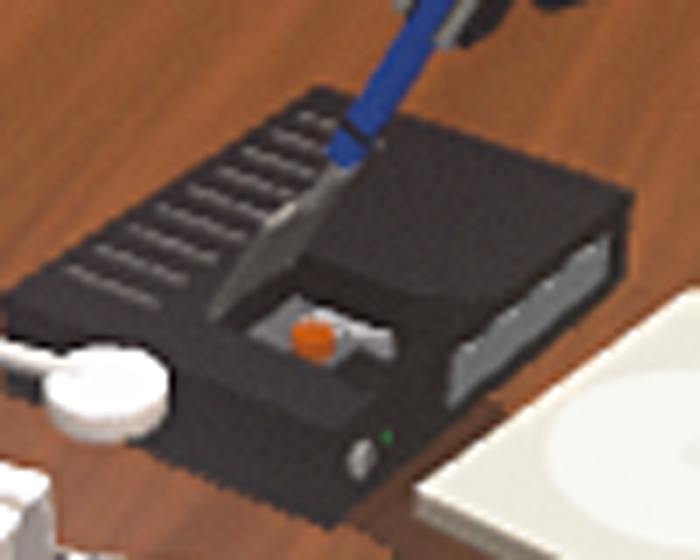

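Emit:
carry_out(motion=[{"jaw": -1,"tx": 0,"ty": 0.29,"tz": -0.01,"wx": 0,"wy": 0,"wz": 0},{"jaw": -1,"tx": 0,"ty": 0.28,"tz": 0.01,"wx": 0,"wy": 0,"wz": 0},{"jaw": -1,"tx": 0,"ty": 0.28,"tz": 0.02,"wx": 0,"wy": 0,"wz": 0},{"jaw": -1,"tx": 0,"ty": 0.28,"tz": 0.04,"wx": 0,"wy": 0,"wz": 0},{"jaw": -1,"tx": 0,"ty": 0.28,"tz": 0.06,"wx": 0,"wy": 0,"wz": 0},{"jaw": -1,"tx": 0,"ty": 0.27,"tz": 0.08,"wx": 0,"wy": 0,"wz": 0},{"jaw": -1,"tx": 0,"ty": 0.27,"tz": 0.08,"wx": 0,"wy": 0,"wz": 0},{"jaw": -1,"tx": 0,"ty": 0.26,"tz": 0.1,"wx": 0,"wy": 0,"wz": 0},{"jaw": -1,"tx": 0,"ty": 0.26,"tz": 0.11,"wx": 0,"wy": 0,"wz": 0},{"jaw": -1,"tx": 0,"ty": 0.25,"tz": 0.12,"wx": 0,"wy": 0,"wz": 0},{"jaw": -1,"tx": 0,"ty": 0.25,"tz": 0.13,"wx": 0,"wy": 0,"wz": 0},{"jaw": -1,"tx": 0,"ty": 0.24,"tz": 0.13,"wx": 0,"wy": 0,"wz": 0},{"jaw": -1,"tx": 0,"ty": 0,"tz": 0,"wx": 0,"wy": 0,"wz": 0},{"jaw": -1,"tx": 0,"ty": 0,"tz": 0,"wx": 0,"wy": 0,"wz": 0}])

```text
clock: 17.48
tcp_pos: [0.4518, -0.1432, 0.3439]
orientation: [0.192, 0.775, 0.584, 0.146]
wrist_force: [-0.7, -1.1, -0.8]
finger_gap: 0.0112
```

Run:
```python
from path import *
rep()
im=eyes.read_camera("side");cv2.imwrite("pics/s10c.png",cv2.resize(im[110:190,220:320],None,fx=7,fy=7,interpolation=cv2.INTER_CUBIC))
```

```text
tip box mm [ 9.286 44.711 99.223] axes in box [[-0.001, 1.0, 0.002], [0.883, -0.0, 0.469], [0.469, 0.003, -0.883]] F box [-0.403 -1.288 -0.833] j [-0.506 -0.067 -0.625  0.535  0.108  1.37 ] t 17.475
```

View pics/s10c.png

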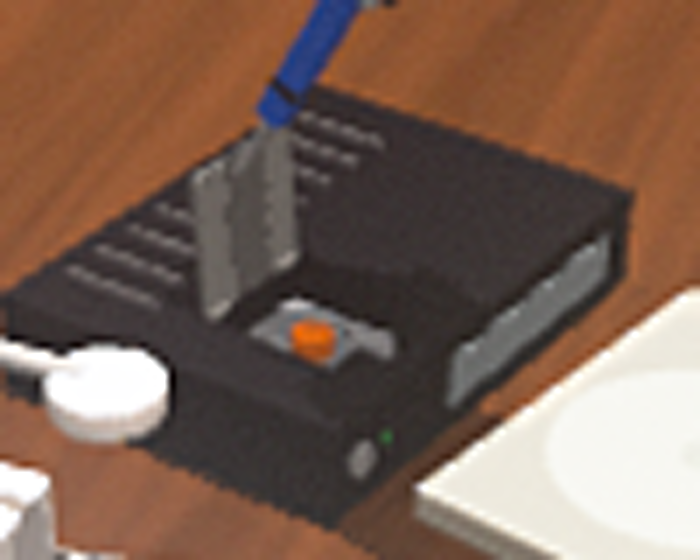

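Emit:
carry_out(motion=[{"jaw": -1,"tx": 0,"ty": -0.9,"tz": -0.47,"wx": 0,"wy": 0,"wz": 0},{"jaw": -1,"tx": 0,"ty": -0.9,"tz": -0.47,"wx": 0,"wy": 0,"wz": 0},{"jaw": -1,"tx": 0,"ty": -0.9,"tz": -0.47,"wx": 0,"wy": 0,"wz": 0},{"jaw": -1,"tx": 0,"ty": 2.05,"tz": 0.66,"wx": 5,"wy": 0,"wz": 0},{"jaw": -1,"tx": 0,"ty": 2.1,"tz": 0.47,"wx": 5,"wy": 0,"wz": 0},{"jaw": -1,"tx": 0,"ty": 2.1,"tz": 0.28,"wx": 5,"wy": 0,"wz": 0},{"jaw": -1,"tx": 0,"ty": 2.1,"tz": 0.1,"wx": 5,"wy": 0,"wz": 0},{"jaw": -1,"tx": 0,"ty": 0,"tz": 0,"wx": 0,"wy": 0,"wz": 0},{"jaw": -1,"tx": 0,"ty": 0,"tz": 0,"wx": 0,"wy": 0,"wz": 0}])

```text
clock: 18.65
tcp_pos: [0.5024, -0.1576, 0.3585]
orientation: [0.055, 0.796, 0.601, 0.043]
wrist_force: [0.3, -0.3, -0.4]
finger_gap: 0.0114
```

Run:
```python
from path import *
rep()
im=eyes.read_camera("side");cv2.imwrite("pics/s11.png",im);cv2.imwrite("pics/s11c.png",cv2.resize(im[90:180,210:310],None,fx=6.5,fy=6.5,interpolation=cv2.INTER_CUBIC))
t=eyes.read_camera("top");cv2.imwrite("pics/t11.png",t);cv2.imwrite("pics/t11c.png",cv2.resize(t[130:230,280:400],None,fx=6,fy=6,interpolation=cv2.INTER_CUBIC))
# button
h=cv2.cvtColor(im,cv2.COLOR_BGR2HSV);m=cv2.inRange(h,(5,200,150),(18,255,255));m[:,:220]=0;m[:140]=0;m[180:]=0;m[:,290:]=0
M=cv2.moments(m,True);u,v=M["m10"]/M["m00"],M["m01"]/M["m00"];print(M["m00"],u,v)
b=plane("side",u,v,.0345);print("button box",B.T@(b-C))
w=C+B@tip();print("tip pred side crop",(proj("side",w)-[210,90]+.5)*6.5)
print(go((-25,45,45)))
```

```text
tip box mm [-29.551  44.812  84.205] axes in box [[-0.001, 1.0, 0.003], [0.99, 0.001, 0.139], [0.139, 0.003, -0.99]] F box [ 0.343 -0.217 -0.392] j [-0.463  0.171 -0.261  1.003  0.028  1.388] t 18.65
20.0 264.1 158.1
button box [-0.026  0.045  0.034]
tip pred side crop [365.224 345.763]
[ 0.01  -0.064  3.981]
```

View pics/s11c.png

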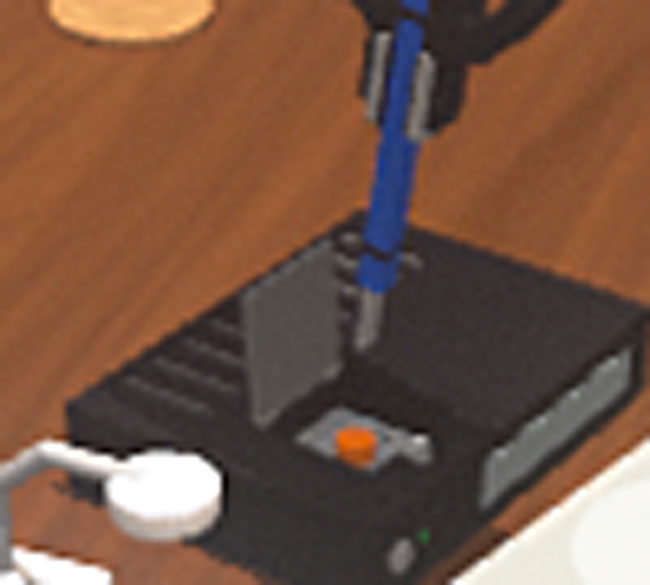

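View pics/t11c.png

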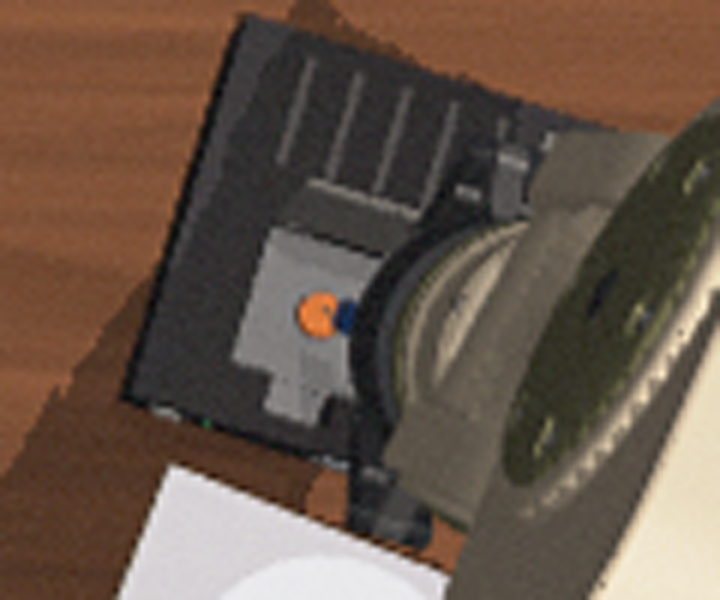

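Emit:
carry_out(motion=[{"jaw": -1,"tx": 0,"ty": -0.1,"tz": 0.9,"wx": 0,"wy": 0,"wz": 0},{"jaw": -1,"tx": 0,"ty": -0.1,"tz": 0.9,"wx": 0,"wy": 0,"wz": 0},{"jaw": -1,"tx": 0,"ty": 0,"tz": 0.9,"wx": 0,"wy": 0,"wz": 0},{"jaw": -1,"tx": 0,"ty": 0,"tz": 0.9,"wx": 0,"wy": 0,"wz": 0},{"jaw": -1,"tx": 0,"ty": 0,"tz": 0.8,"wx": 0,"wy": 0,"wz": 0},{"jaw": -1,"tx": 0,"ty": 0,"tz": 0,"wx": 0,"wy": 0,"wz": 0},{"jaw": -1,"tx": 0,"ty": 0,"tz": 0,"wx": 0,"wy": 0,"wz": 0},{"jaw": -1,"tx": 0,"ty": 0,"tz": 0,"wx": 0,"wy": 0,"wz": 0}])

```text
clock: 19.75
tcp_pos: [0.5073, -0.159, 0.3155]
orientation: [0.055, 0.796, 0.601, 0.043]
wrist_force: [0.1, 0.5, -0.9]
finger_gap: 0.0113
```

Run:
```python
from path import *
rep()
im=eyes.read_camera("side");cv2.imwrite("pics/s12c.png",cv2.resize(im[90:180,210:310],None,fx=6.5,fy=6.5,interpolation=cv2.INTER_CUBIC))
```

```text
tip box mm [-24.255  44.702  41.186] axes in box [[-0.001, 1.0, 0.002], [0.99, 0.001, 0.139], [0.139, 0.002, -0.99]] F box [-0.07   0.52  -0.947] j [-0.461  0.209 -0.324  0.901  0.027  1.39 ] t 19.75
```

View pics/s12c.png

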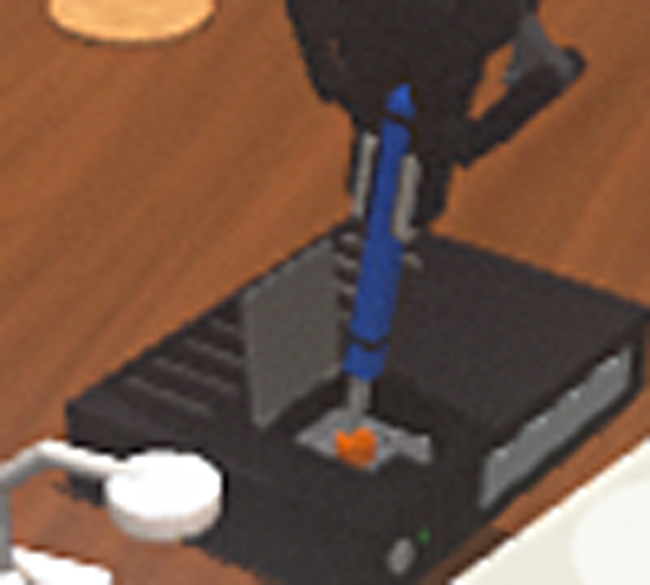

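Emit:
carry_out(motion=[{"jaw": -1,"tx": 0,"ty": 0,"tz": 0.2,"wx": 0,"wy": 0,"wz": 0},{"jaw": -1,"tx": 0,"ty": 0,"tz": 0.2,"wx": 0,"wy": 0,"wz": 0},{"jaw": -1,"tx": 0,"ty": 0,"tz": 0,"wx": 0,"wy": 0,"wz": 0},{"jaw": -1,"tx": 0,"ty": 0,"tz": 0,"wx": 0,"wy": 0,"wz": 0}])

```text
clock: 20.3
tcp_pos: [0.5077, -0.1591, 0.3111]
orientation: [0.055, 0.796, 0.601, 0.043]
wrist_force: [0.2, 0.1, -0.3]
finger_gap: 0.0109
```

Emit:
carry_out(motion=[{"jaw": -1,"tx": 0,"ty": 0,"tz": 0.15,"wx": 0,"wy": 0,"wz": 0},{"jaw": -1,"tx": 0,"ty": 0,"tz": 0,"wx": 0,"wy": 0,"wz": 0},{"jaw": -1,"tx": 0,"ty": 0,"tz": 0,"wx": 0,"wy": 0,"wz": 0}])

```text
clock: 20.68
tcp_pos: [0.508, -0.1591, 0.3099]
orientation: [0.055, 0.796, 0.601, 0.043]
wrist_force: [-0.7, -0.0, 1.5]
finger_gap: 0.0107
```

Emit:
carry_out(motion=[{"jaw": -1,"tx": 0,"ty": 0,"tz": 0.15,"wx": 0,"wy": 0,"wz": 0},{"jaw": -1,"tx": 0,"ty": 0,"tz": 0,"wx": 0,"wy": 0,"wz": 0},{"jaw": -1,"tx": 0,"ty": 0,"tz": 0,"wx": 0,"wy": 0,"wz": 0}])

```text
clock: 21.05
tcp_pos: [0.5081, -0.1592, 0.3082]
orientation: [0.055, 0.796, 0.601, 0.043]
wrist_force: [-1.1, -0.3, 2.5]
finger_gap: 0.011
```

Emit:
carry_out(motion=[{"jaw": -1,"tx": 0,"ty": 0,"tz": 0.15,"wx": 0,"wy": 0,"wz": 0},{"jaw": -1,"tx": 0,"ty": 0,"tz": 0,"wx": 0,"wy": 0,"wz": 0},{"jaw": -1,"tx": 0,"ty": 0,"tz": 0,"wx": 0,"wy": 0,"wz": 0}])

```text
clock: 21.42
tcp_pos: [0.5082, -0.1592, 0.3067]
orientation: [0.055, 0.796, 0.601, 0.043]
wrist_force: [-0.9, -0.6, 3.2]
finger_gap: 0.0113
```

Emit:
carry_out(motion=[{"jaw": -1,"tx": 0,"ty": 0,"tz": 0.1,"wx": 0,"wy": 0,"wz": 0},{"jaw": -1,"tx": 0,"ty": 0,"tz": 0,"wx": 0,"wy": 0,"wz": 0},{"jaw": -1,"tx": 0,"ty": 0,"tz": 0,"wx": 0,"wy": 0,"wz": 0}])

```text
clock: 21.8
tcp_pos: [0.5084, -0.1592, 0.3057]
orientation: [0.055, 0.796, 0.601, 0.043]
wrist_force: [-2.1, 0.9, 4.2]
finger_gap: 0.011
```

Emit:
carry_out(motion=[{"jaw": -1,"tx": 0,"ty": 0,"tz": 0.05,"wx": 0,"wy": 0,"wz": 0},{"jaw": -1,"tx": 0,"ty": 0,"tz": 0,"wx": 0,"wy": 0,"wz": 0},{"jaw": -1,"tx": 0,"ty": 0,"tz": 0,"wx": 0,"wy": 0,"wz": 0}])

```text
clock: 22.18
tcp_pos: [0.5084, -0.1593, 0.3051]
orientation: [0.055, 0.796, 0.601, 0.043]
wrist_force: [-3.4, 0.3, 4.4]
finger_gap: 0.0112
```

Emit:
carry_out(motion=[{"jaw": -1,"tx": 0,"ty": 0,"tz": 0.05,"wx": 0,"wy": 0,"wz": 0},{"jaw": -1,"tx": 0,"ty": 0,"tz": 0,"wx": 0,"wy": 0,"wz": 0},{"jaw": -1,"tx": 0,"ty": 0,"tz": 0,"wx": 0,"wy": 0,"wz": 0}])

```text
clock: 22.55
tcp_pos: [0.5085, -0.1593, 0.3048]
orientation: [0.055, 0.796, 0.601, 0.043]
wrist_force: [-3.6, 0.4, 5.2]
finger_gap: 0.0113
```

Run:
```python
from path import *
rep()
im=eyes.read_camera("side");cv2.imwrite("pics/s13c.png",cv2.resize(im[90:180,210:310],None,fx=6.5,fy=6.5,interpolation=cv2.INTER_CUBIC))
for i in range(4): eyes.read_camera("top"); s=get_state(); print(s["wrist_force"],s["ft_torque"],s["tcp_pos"])
```

```text
tip box mm [-23.24   44.784  30.525] axes in box [[-0.001, 1.0, 0.002], [0.99, 0.001, 0.139], [0.139, 0.002, -0.99]] F box [-3.549 -0.649  5.209] j [-0.461  0.22  -0.338  0.876  0.027  1.39 ] t 22.55
[-3.221  1.073  5.639] [ 0.234  0.802 -0.04 ] [ 0.509 -0.159  0.305]
[-3.171  0.179  5.332] [0.234 0.842 0.015] [ 0.508 -0.159  0.305]
[-3.152 -0.009  6.144] [ 0.189  0.863 -0.039] [ 0.508 -0.159  0.305]
[-3.832  0.59   5.477] [ 0.161  0.838 -0.033] [ 0.508 -0.159  0.305]
```

View pics/s13c.png

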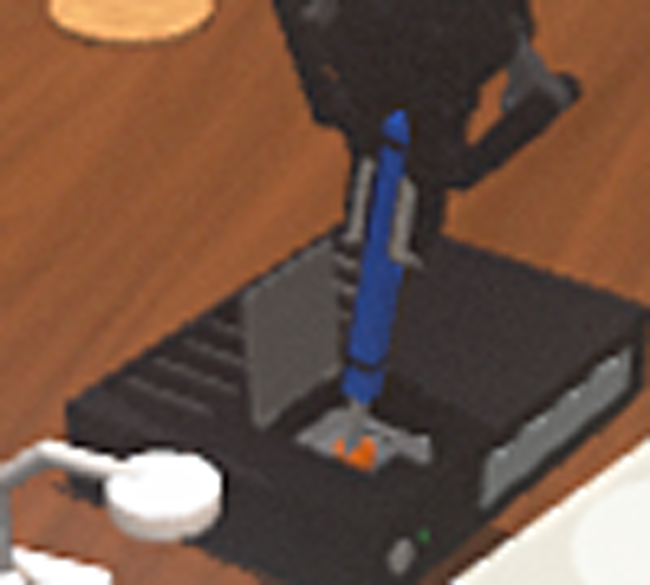

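Emit:
carry_out(motion=[{"jaw": -1,"tx": 0,"ty": -0.03,"tz": 0.05,"wx": 0,"wy": 0,"wz": 0},{"jaw": -1,"tx": 0,"ty": 0,"tz": 0,"wx": 0,"wy": 0,"wz": 0},{"jaw": -1,"tx": 0,"ty": 0,"tz": 0,"wx": 0,"wy": 0,"wz": 0},{"jaw": -1,"tx": 0,"ty": 0,"tz": 0,"wx": 0,"wy": 0,"wz": 0}])

```text
clock: 23.3
tcp_pos: [0.5084, -0.1592, 0.3047]
orientation: [0.055, 0.796, 0.601, 0.043]
wrist_force: [-3.6, 1.8, 7.8]
finger_gap: 0.0111
```

Emit:
carry_out(motion=[{"jaw": -1,"tx": 0,"ty": -0.03,"tz": 0.05,"wx": 0,"wy": 0,"wz": 0},{"jaw": -1,"tx": 0,"ty": 0,"tz": 0,"wx": 0,"wy": 0,"wz": 0},{"jaw": -1,"tx": 0,"ty": 0,"tz": 0,"wx": 0,"wy": 0,"wz": 0},{"jaw": -1,"tx": 0,"ty": 0,"tz": 0,"wx": 0,"wy": 0,"wz": 0}])

```text
clock: 23.8
tcp_pos: [0.5082, -0.1592, 0.3046]
orientation: [0.055, 0.796, 0.601, 0.043]
wrist_force: [-5.9, 1.7, 10.2]
finger_gap: 0.0112
```

Run:
```python
from path import *
rep()
im=eyes.read_camera("side");cv2.imwrite("pics/s14c.png",cv2.resize(im[90:180,210:310],None,fx=6.5,fy=6.5,interpolation=cv2.INTER_CUBIC))
for i in range(4): eyes.read_camera("top"); s=get_state(); print(s["wrist_force"],s["ft_torque"],s["tcp_pos"])
```

```text
tip box mm [-23.144  44.727  30.332] axes in box [[-0.001, 1.0, 0.002], [0.99, 0.001, 0.14], [0.14, 0.002, -0.99]] F box [-6.163 -0.03  10.19 ] j [-0.461  0.219 -0.34   0.874  0.027  1.39 ] t 23.8
[-4.114  1.203 10.007] [0.274 1.053 0.041] [ 0.508 -0.159  0.305]
[-5.249  1.031 10.508] [0.338 1.055 0.07 ] [ 0.508 -0.159  0.305]
[-4.239  1.718 10.48 ] [ 0.3    0.995 -0.024] [ 0.508 -0.159  0.305]
[-5.23   1.265  9.775] [0.294 1.023 0.052] [ 0.508 -0.159  0.305]
```

View pics/s14c.png

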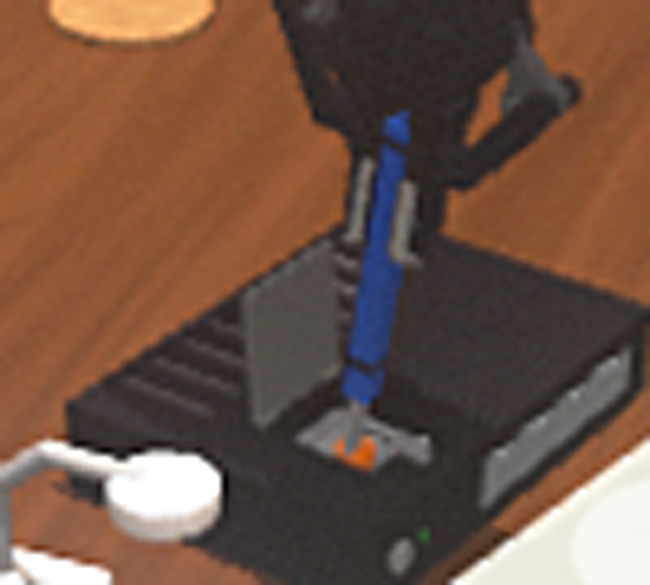

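Run:
```python
from h import *
print(env.hand_in()); s=get_state(); print(s["clock"],s["wrist_force"],s["tcp_pos"])
```

```text
the job is handed in; nothing more can be done
None
the job is handed in; nothing more can be done
```

I took the blue opening tool out of the rack and levered the grey cover up with its blade. The cover was left standing upright, leaning slightly back. I then pressed the orange button with the tip and handed in at about 24 s, still holding it down.

**Last checks:**
- **Button:** the upward force on the wrist was steady at about 10 N. It rose from about 5 N to 10 N over the last two small pushes with almost no movement, so the button is on its stop. The TCP had gone down about 5.7 mm from first contact.
- **Tip position:** the tip height I calculated was 30.3 mm, against a nominal 32 mm for a fully pressed button. That difference is within my calibration and length error.
- **Side force:** about 4–6 N of sideways force was also on the tool, because it presses with an 8° tilt.
- **Cover and grip:** the last side picture showed the cover upright, the tip on the cap and the tool still in the jaws (gap 11 mm).
- **Other objects:** I did not measure the remote, game case, wooden box and pen again at the end. I felt no contact with them at any point.

The loose look-alike tools beside the organiser (red, yellow and the larger blue one) fell over early in the run without the arm near them. They stayed on the table.

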